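# Unlock the guide roller and lower it out of its stand into the wooden cradle

## Task

The blue guide roller has to come off its grey stand for cleaning. First flip the red cam lever over and back until it is fully open, with the roller still sitting in its slots; then draw the roller out of the open front ends of the slots and lower it into the notches of the wooden cradle, so that it lies level in both notches, and let go. Leave the lever open.

Things in the scene. Friction and masses are not known exactly. Their poses are not given: they have to be found in the camera images.
- roller: Blue roller, 0.3 kg: barrel 40 mm diameter, 70 mm long, axle with 10 mm square ends, 136 mm over all. Origin on the axle at mid length, y along the axle. It starts seated in the stand, axle 85 mm above the bench, axes parallel to the stand's. It cannot be lifted out: draw it 70 mm to the stand's front, level or a little downward, and it is clear of stand and lever. Take the barrel from above, fingers before and behind it.
- stand: Grey stand fixed to the bench; origin under the seated axle, -x its front (to the robot), +y its left. Two cheeks 8 mm thick, inner faces 88 mm apart, x -35 to +38 mm, tops 113 mm high; between them nothing over 35 mm. The axle lies in a slot in each cheek, open to the front: floor level to 9 mm before the axle's middle, then falling 12 mm to the open end at 35 mm; level roof 5 mm above the axle.
- cam_lever (a joint): Red cam lever outside the stand's left cheek. 0 = closed (arm up, leaning 30 degrees to the stand's front, lobe blocking the slot); 1.40 rad = fully open, at its stop (arm leaning 50 degrees to the rear); open from 1.15 on. Smooth. Starts at 0 to 0.15, stays where left. Pivot level, along the stand's y, 12 mm before the axle, 105 mm above the bench. About 2 N at the bar moves it.
- lever_bar (a point): Middle of the red round bar at the lever's end: 12 mm thick, sticking out 26 mm to the left of the arm, along the stand's y; 94 mm left of the stand's middle, 75 mm from the pivot axis. Closed: 170 mm above the bench, 50 mm before the axle. Open: 153 mm above, 45 mm behind the axle. A shut gripper's tip, 130 mm above the bench, pushing it from the front straight to the rear opens it in one stroke.
- cradle: Dark wooden cradle fixed to the bench, 75 x 150 mm; origin on the bench under its middle. Two uprights 90 mm apart inside, 14 mm thick, 63 mm high, each notched in the top: level floor 24 mm wide, 45 mm above the bench, steep flanks, 45 mm wide at the top. The roller lies along its y, either way round, an axle end in each notch, axle 50 mm above the bench. Between the uprights nothing over 10 mm.
There are look-alikes about, which are no part of the job. Of the things that look like the roller, the larger one is meant.

How it is judged:
On the way:
1. the cam lever is flipped open (past 1.15 rad) while the roller is still in its slots (moved less than 15 mm) (value of joint cam_lever above 1.15 rad and distance of roller from where it was at the start of the episode below 0.015 m), for 0.2 s.
At the end, for the whole second after the job is handed in: The roller lies at rest on the floors of both cradle notches: its middle within 11 mm across and 15 mm along the cradle's middle, 44 to 56 mm above the bench, its axle within 10 degrees of the cradle's y axis; the cam lever is still open (past 1.15 rad) (x of roller in the frame of cradle between -0.011 and 0.011 m and y of roller in the frame of cradle between -0.015 and 0.015 m and z of roller in the frame of cradle between 0.044 and 0.056 m and angle between the y axis of roller and the y axis of cradle, either way round below 0.175 rad and linear speed of roller below 0.03 m/s and angular speed of roller below 0.3 rad/s and contact force between roller and cradle above 0.5 N and value of joint cam_lever above 1.15 rad); the robot touches nothing.
It also fails if it takes over 48 s, if anything falls off the work surface, if the arm or the gripper's body presses on something with over 40 N, if the wrist force passes 120 N, or if a joint passes its speed limit or range.

## Robot

A 6-joint arm with a two-finger parallel gripper is mounted at the origin on the work surface; the furniture and walls round the work are solid. World frame = base frame: x ahead of the robot, y to its left, z up, the work surface at z = 0. Lengths are in m, angles in rad, forces in N, time in s.
With the tool pointing down it reaches from about 0.35 to 0.775 m from the base axis. Payload 5.5 kg.
Tool frame: the origin (TCP) lies at the very end of the fingers, on their centre line; the grasp point (between the pads) lies 19 mm behind it (grip_depth is the distance from the TCP to the grasp point, in m); z points along the fingers, y is the line along which they close (so a half turn about z gives the same grasp; the last joint's range is limited). The gripper opens to 85 mm and grips with 20 to 120 N. Pads are 22 mm wide; open, the fingers measure 114 mm over their backs; the gripper's body (76 mm by 85 mm) begins 54 mm behind the grasp point. The pads swing forward as they close: fully open they stand 13 mm farther back than shut.
Start: joints at [-1.471, 0.313, 0.046, 1.304, 0, 1.431], TCP at [0.137, -0.559, 0.231] pointing down, gripper open.
Joint ranges: [-2.76, 2.76], [-0.86, 1.69], [-1.03, 1.26], [-2.2, 2.34], [-1.47, 1.5], [-3.14, 3.14]. Speed limits (rad/s): [2.57, 2.57, 3.14, 3.14, 3.14, 3.14].

## Interface

Orientations are given as a unit quaternion [x, y, z, w].
In Python, from rig import state, get_image, camera_info, finish_job, grip_depth gives the robot as it stands.
- The arm moves only by the tool jog_arm, never from a script. Its argument "series" is a list of rows, each a list of 5 numbers: the finger opening in mm, from 0 to 85.4, then the shift along the tool's x, y, z scaled (see below), then the turn about the tool's z scaled (see below). A call has 1 to 12 rows; each row shifts and turns the commanded pose from where the row before left it, along the tool's axes as they then stand; what a row does not reach is not made up. The controller multiplies each number of a shift by 0.4 m and each number of a turn by 30 degrees. A row lasts 1/10 s, in which the tool goes at most 50 mm and 8.59 degrees, less where a joint would pass 70% of its speed; a pose out of reach is approached as far as the arm can. A call with a number of a shift or a turn outside -1 to 1 is refused whole. A call with a gripper value outside its range is refused whole. The fingers move at their own pace and stop on an object; the grip force is fixed at half the most. Time passes only in rows, so rows that do not move let the fingers close. It gives the time, the measured TCP pose, the force, the opening and the grip force at its end, in the units of the state.
- state(): the state, without advancing time (a new reading comes with each control period).
- get_image(name): name is "side" or "top" or "wrist"; returns the picture (420x560x3 uint8, blue, green, red); there is no depth.
- camera_info(name): a dict with "intrinsics" (3x3 intrinsics, pixels), "k1" (the pictures are not rectified: a ray, as slopes to the right and down, at radius r is drawn at 1 + k1 r^2 times it, then the intrinsics apply), "extrinsics" (4x4, takes a point from world to camera coordinates). Camera axes: x right, y down, z forward; pixel columns grow to the right and rows downward; lengths in m; the calibration is good to about 2 mm. A picture is of the moment at which its call begins: read the wrist's pose just before it. camera_info takes no time and is no camera call; for the wrist camera it gives the pose at the moment of the call.
- finish_job(): hands the job in; it is judged then, once.
The state is a dict: "time": time; "joint_positions": joint angles; "qvel": joint speeds; "effort": joint torques, N m; "tcp_pos": TCP position; "ee_rot": TCP orientation; "ft_force": force on the tool from outside, world axes, zero at the start; "wrist_torque": the same for the moment, N m; "gripper_width": finger opening in m; "finger_force": force on a finger pad.
Only numpy, scipy, OpenCV 4.12 (cv2) and the standard library are available. Lean on these libraries where they do the work, as an engineer would, in place of code of your own. Each camera call takes 0.05 s, during which the arm holds its last target. There are 200 camera calls.

## Working session

There is one attempt and no reset: what is moved stays moved. The work goes in short steps, Python scripts to look and compute and a tool call to move; the robot and the scene stay as the last step left them, time stands still between calls to the robot, and variables do not carry over. Pictures are saved under pics/ and viewed, at most 10 in all, crops included, and the job is handed in when it is done.

Besides the shell and the picture viewer there is one more tool, called after "Request:" by a JSON object that holds its "method" and its "body". jog_arm: Moves the arm, as the interface text tells. Shifts and turns lie within -1 to 1; 1 stands for 0.4 m of shift or 30 degrees of turn. Its arguments: {"type":"object","properties":{"series":{"type":"array","items":{"type":"array","items":{"type":"number"}}}},"required":["series"]}

```bash
mkdir -p pics
cat > h.py <<'E'
import numpy as np, cv2
from rig import state,get_image,camera_info,finish_job,grip_depth
def ray(ci,u,v):
    K=np.array(ci["intrinsics"]);E=np.array(ci["extrinsics"]);k=ci["k1"]
    d=np.array([(u-K[0,2])/K[0,0],(v-K[1,2])/K[1,1]]);s=d.copy()
    for _ in range(30): s=d/(1+k*(s@s))
    R=E[:3,:3];return -R.T@E[:3,3],R.T@np.array([s[0],s[1],1])
def onz(ci,u,v,z):
    o,d=ray(ci,u,v);return o+d*(z-o[2])/d[2]
def proj(ci,P):
    K=np.array(ci["intrinsics"]);E=np.array(ci["extrinsics"]);c=E[:3,:3]@P+E[:3,3];s=c[:2]/c[2]
    s=s*(1+ci["k1"]*(s@s));return K[:2,:2]@s+K[:2,2]
def tri(a,b):
    (o,d),(p,e)=a,b
    t=np.linalg.lstsq(np.stack([d,-e],1),p-o,rcond=None)[0]
    x,y=o+t[0]*d,p+t[1]*e;return (x+y)/2,np.linalg.norm(x-y)
E
python3 - <<'E'
from h import *
print(state(),grip_depth)
for n in("top","side"):
    cv2.imwrite(f"pics/{n}0.png",get_image(n)); ci=camera_info(n);print(n,ci)
E
```

```text
{'time': 0.0, 'joint_positions': array([-1.47061020e+00,  3.14029264e-01,  4.49648970e-02,  1.30360674e+00,
        1.59292588e-05,  1.43119973e+00]), 'qvel': array([-0.00147272, -0.00136251, -0.00166516,  0.00090157,  0.00010859,
       -0.0011172 ]), 'effort': array([ 1.54651898e-04, -4.80620420e+01,  2.98535371e+01,  1.90619688e-02,
        1.16721371e-04, -1.56448226e-05]), 'tcp_pos': array([ 0.13650234, -0.55802692,  0.2303867 ]), 'ee_rot': array([ 9.92821200e-01,  1.19604290e-01,  2.64334114e-05, -9.37052881e-04]), 'ft_force': array([-0.63746612, -0.27708018, -0.2968368 ]), 'wrist_torque': array([-0.00566803,  0.0349417 ,  0.08887042]), 'finger_force': 0.0, 'gripper_width': 0.08564461272489843} 0.0187
top {'intrinsics': array([[538.42837738,   0.        , 277.65987005],
       [  0.        , 538.42837738, 200.98010468],
       [  0.        ,   0.        ,   1.        ]]), 'k1': -0.17388981385209698, 'extrinsics': array([[-0.00947286, -0.99981479, -0.01675273,  0.14943568],
       [-0.98404013,  0.01229792, -0.17752123,  0.50782394],
       [ 0.17769437,  0.01480373, -0.98397437,  1.04753052],
       [ 0.        ,  0.        ,  0.        ,  1.        ]])}
side {'intrinsics': array([[413.10616689,   0.        , 280.24568098],
       [  0.        , 413.10616689, 210.02911992],
       [  0.        ,   0.        ,   1.        ]]), 'k1': -0.11545818625804467, 'extrinsics': array([[-0.99782087, -0.06156463,  0.02373415,  0.50021783],
       [-0.04498063,  0.37153209, -0.92732985,  0.10846527],
       [ 0.04827272, -0.92637665, -0.37349169,  0.99237166],
       [ 0.        ,  0.        ,  0.        ,  1.        ]])}
```

View pics/top0.png

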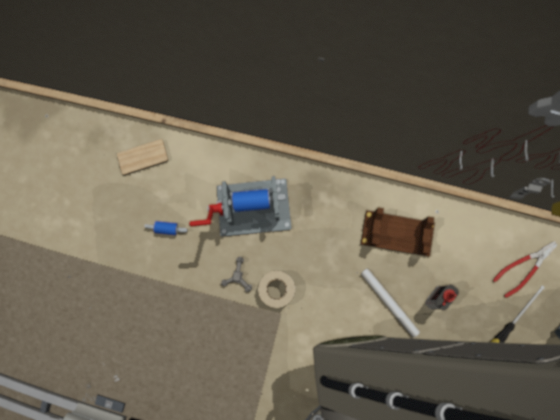

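View pics/side0.png

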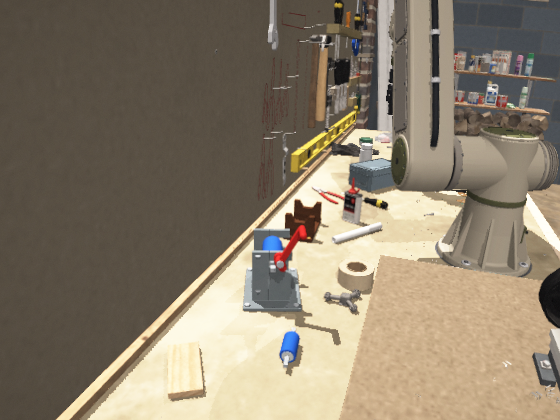

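The top view shows the stand's roller at about (252,200), the lever bar at (200,222), the cradle at (398,233), and the small look-alike at (165,228). The side view agrees: roller (272,243), red bar (300,233), cradle (304,222).

Run:
```python
from h import *
im=cv2.imread("pics/top0.png");sd=cv2.imread("pics/side0.png");ct,cs=camera_info("top"),camera_info("side")
h=cv2.cvtColor(im,cv2.COLOR_BGR2HSV)
b=cv2.inRange(h,(100,120,60),(130,255,255));n,l,s,c=cv2.connectedComponentsWithStats(b)
for i in range(1,n):
    if s[i,4]>60:
        r=cv2.minAreaRect(np.argwhere(l==i)[:,::-1].astype(np.float32))
        bx=cv2.boxPoints(r)
        print("blue",r,s[i,4],[onz(ct,*p,.085)[:2].round(4) for p in bx],onz(ct,*r[0],.085)[:2].round(4))
for nm,I,ci in(("top",im,ct),("side",sd,cs)):
    H=cv2.cvtColor(I,cv2.COLOR_BGR2HSV)
    m=cv2.inRange(H,(0,170,110),(8,255,255))|cv2.inRange(H,(172,170,110),(180,255,255));n,l,s,c=cv2.connectedComponentsWithStats(m)
    for i in range(1,n):
        if s[i,4]>40: print(nm,"red",s[i],c[i].round(1))
o,_=ray(ct,0,0);print("cam",o)
a=cv2.resize(im[165:265,180:300],None,fx=4,fy=4,interpolation=2)
k=cv2.resize(im[195:270,345:450],None,fx=4,fy=4,interpolation=2)
out=np.zeros((400,480+420-100,3),np.uint8)
out=np.zeros((700,480,3),np.uint8)
out=np.zeros((600,800,3),np.uint8);out[:400,:480]=a;out[300:600,480:800]=k[:, :320];out[400:600,0:280]=cv2.resize(sd[220:320,230:370],None,fx=2,fy=2)
cv2.imwrite("pics/crop.png",out)
```

```text
blue ((250.34054565429688, 200.16604614257812), (19.621604919433594, 36.34111785888672), 85.03025817871094) 697 [array([0.5217, 0.2343]), array([0.5271, 0.1629]), array([0.488 , 0.1598]), array([0.4826, 0.2308])] [0.5048 0.1969]
blue ((164.67822265625, 227.71783447265625), (21.59230613708496, 11.044912338256836), 5.710593223571777) 235 [array([0.4433, 0.3883]), array([0.4651, 0.3867]), array([0.4605, 0.3435]), array([0.4388, 0.3452])] [0.4519 0.3659]
top red [190 204  32  22 174] [208.  215.1]
side red [274 225  33  47 397] [290.8 245.1]
cam [0.31499445 0.12765546 1.12339617]
```

View pics/crop.png

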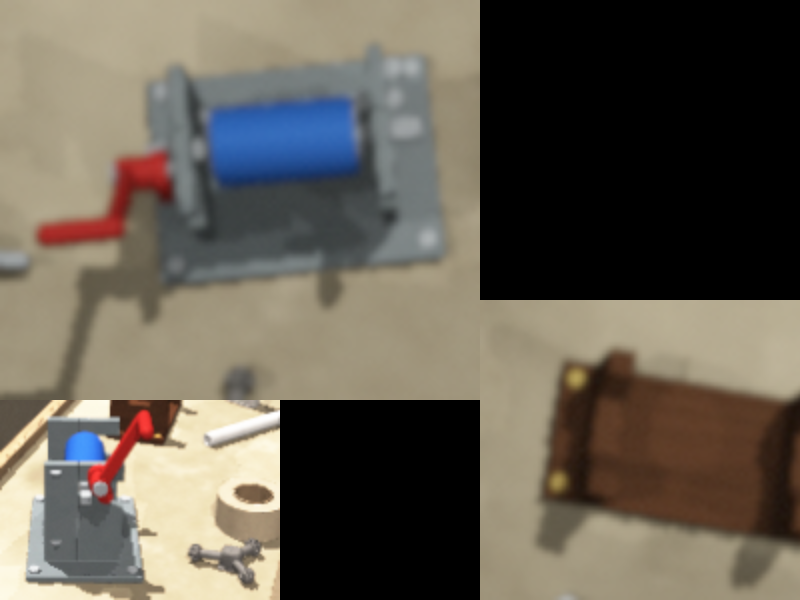

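Run:
```python
from h import *
im=cv2.imread("pics/top0.png");ct,cs=camera_info("top"),camera_info("side")
for u in(190,200,210):print("bar",onz(ct,u,222.7,.17).round(4))
th=np.radians(4.3);R=np.array([[np.cos(th),-np.sin(th)],[np.sin(th),np.cos(th)]])
p=np.r_[np.array([.5048,.1969])+R@[-.05,.094],.17];print("exp bar",p,proj(ct,p),proj(cs,p))
h=cv2.cvtColor(im,cv2.COLOR_BGR2HSV);m=cv2.inRange(h,(0,90,20),(20,255,140));m[:,:350]=0;m[:,450:]=0;m[:195]=0;m[270:]=0
n,l,s,c=cv2.connectedComponentsWithStats(m)
for i in range(1,n):
    if s[i,4]>300:
        r=cv2.minAreaRect(np.argwhere(l==i)[:,::-1].astype(np.float32));print(r,onz(ct,*r[0],.02).round(3))
ci=camera_info("wrist");o,d=ray(ci,280,210);print(ci["intrinsics"],o-state()["tcp_pos"],d)
```

```text
bar [0.4494 0.3002 0.17  ]
bar [0.4492 0.282  0.17  ]
bar [0.4491 0.2639 0.17  ]
exp bar [0.44789274 0.28688647 0.17      ] [197.30529226 223.46395085] [304.16380379 232.4921415 ]
((397.78070068359375, 230.94056701660156), (70.52658081054688, 39.564170837402344), 10.203973770141602) [ 0.448 -0.104  0.02 ]
[[322.8681872    0.         279.68814674]
 [  0.         322.8681872  212.07579237]
 [  0.           0.           1.        ]] [0.08219535 0.01993681 0.14259126] [-0.31282201 -0.07490268 -0.94687605]
```

Request:
{"method": "jog_arm", "body": {"series": [[85,0.076,-0.08,0,0],[85,0.076,-0.08,0,0],[85,0.076,-0.08,0,0],[85,0.076,-0.08,0,0],[85,0.076,-0.08,0,0],[85,0.076,-0.08,0,0],[85,0.076,-0.08,0,0],[85,0.076,-0.08,0,0],[85,0.076,-0.08,0,0],[85,0.076,-0.08,0,0],[85,0.076,-0.08,0,0],[85,0.076,-0.08,0,0]]}}

```text
time: 1.3
tcp_pos: [0.4001, -0.0971, 0.2312]
ee_rot: [0.993, 0.12, -0.0, 0.0]
ft_force: [1.4, -0.4, 0.1]
gripper_width: 0.085
finger_force: 0.0
```

Run:
```python
from h import *
import pickle
ci=camera_info("wrist");im=get_image("wrist");cv2.imwrite("pics/w1.png",im);pickle.dump(ci,open("w1.pkl","wb"))
```

```text
(no output)
```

View pics/w1.png

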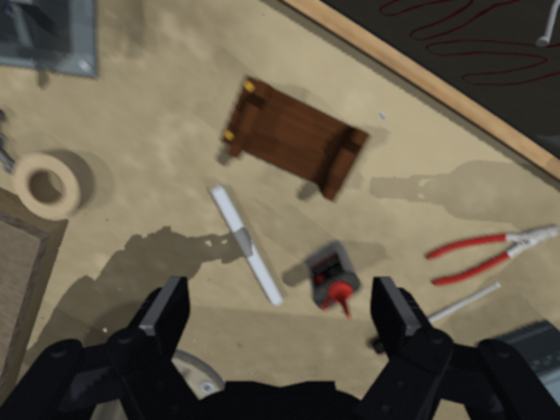

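The wrist view shows the cradle at about (295,138), brass screws at its left end (250,87) and (230,134), uprights at left (245,115) and right (345,165). I'll enlarge it.

Run:
```python
from h import *
im=cv2.imread("pics/w1.png");cv2.imwrite("pics/w1c.png",cv2.resize(im[65:210,205:385],None,fx=4,fy=4,interpolation=2))
```

```text
(no output)
```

View pics/w1c.png

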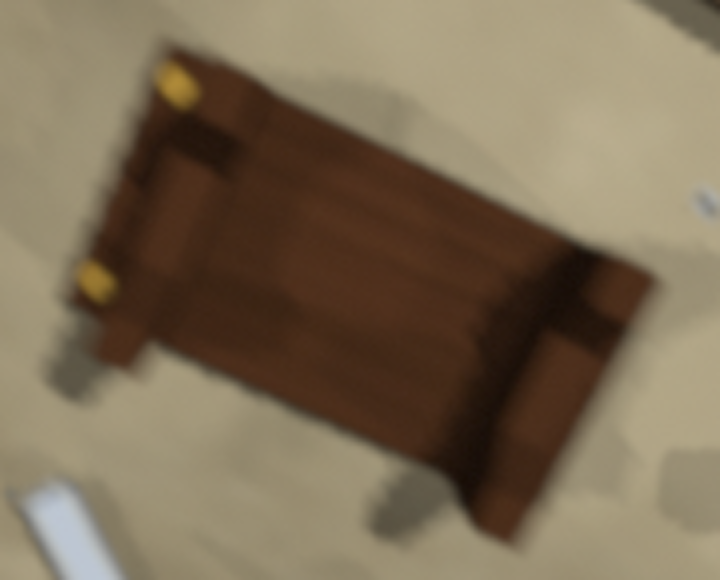

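Run:
```python
from h import *
import pickle
ci=pickle.load(open("w1.pkl","rb"));f=lambda u,v,z:onz(ci,205+(u-1.5)/4,65+(v-1.5)/4,z)[:2]
A=f(170,48,.01);B=f(75,300,.01);C=f(658,278,.063);D=f(518,545,.063);L=f(98,360,.063);L2=f(135,372,.063);D2=f(475,515,.063)
print("left edge",A,B,np.linalg.norm(A-B));print("R upright",C,D,np.linalg.norm(C-D),"D-D2",np.linalg.norm(D-D2),"L-L2",np.linalg.norm(L-L2),"L-D",np.linalg.norm(L-D))
for n,x,y in(("left",A,B),("right",C,D)):
    d=x-y;print(n,"yaw of x axis",np.degrees(np.arctan2(d[1],d[0])))
d=L-D;print("LD yaw of y",np.degrees(np.arctan2(-d[0],d[1])))
yaw=np.arctan2((L-D)[1],(L-D)[0])-np.pi/2;ux=np.array([np.cos(yaw),np.sin(yaw)]);uy=np.array([-ux[1],ux[0]])
print("centre est LD",(L+D)/2+.0375*ux,"left",(A+B)/2-.075*uy,"right",(C+D)/2+.059*uy)
```

```text
left edge [ 0.49729349 -0.03796232] [ 0.42737595 -0.02577987] 0.07097093625752389
R upright [ 0.47307213 -0.16589049] [ 0.40198727 -0.1527606 ] 0.07228728206655702 D-D2 0.013662187389847112 L-L2 0.009255529372727073 L-D 0.1134417203373016
left yaw of x axis -9.884003205921022
right yaw of x axis -10.464996222837536
LD yaw of y -10.511837007723722
centre est LD [ 0.44920599 -0.10383313] left [ 0.44865182 -0.10561239] right [ 0.44829358 -0.10131573]
```

The wrist view resolves the cradle consistently: centre (0.449, −0.1035), yaw −10.3°. The roller is at (0.505, 0.197), yaw 4.3°. Next I go in front of the lever bar.

Request:
{"method": "jog_arm", "body": {"series": [[0,0.0245,-0.103,0,0],[0,0.0245,-0.103,0,0],[0,0.0245,-0.103,0,0],[0,0.0245,-0.103,0,0],[0,0.0245,-0.103,0,0],[0,0.0245,-0.103,0,0],[0,0.0245,-0.103,0,0],[0,0.0245,-0.103,0,0],[0,0.0245,-0.103,0,0],[0,0,0,0,0]]}}

```text
time: 2.35
tcp_pos: [0.4116, 0.2301, 0.2323]
ee_rot: [0.988, 0.155, -0.004, -0.022]
ft_force: [-1.2, -0.7, -0.8]
gripper_width: -0.0002
finger_force: 0.0
```

Request:
{"method": "jog_arm", "body": {"series": [[0,0,0,0,-0.2687],[0,0,0,0,-0.2687],[0,0,0,0,-0.2687],[0,0,0,0,-0.2687],[0,0,0,0,-0.2687],[0,0,0,0,-0.2687],[0,0,0,0,-0.2687],[0,0,0,0,-0.2687],[0,0,0,0,-0.2687],[0,0,0,0,-0.2687],[0,0,0,0,0],[0,0,0,0,0]]}}

```text
time: 3.55
tcp_pos: [0.4108, 0.2281, 0.2325]
ee_rot: [0.655, 0.755, 0.011, -0.019]
ft_force: [-0.5, 0.0, 0.0]
gripper_width: -0.0
finger_force: 0.0
```

Run:
```python
from h import *
from scipy.spatial.transform import Rotation as R
s=state();print(s["joint_positions"].round(3),s["tcp_pos"],"\n",R.from_quat(s["ee_rot"]).as_matrix().round(3))
```

```text
[ 0.307  0.106 -0.214  1.252  0.044  1.737] [0.41077516 0.22810963 0.23254337] 
 [[-0.14   0.99  -0.014]
 [ 0.989  0.141  0.041]
 [ 0.043 -0.008 -0.999]]
```

```bash
cat >> h.py <<'E'
from scipy.spatial.transform import Rotation as Rot
S=np.array([.5048,.1969]);SY=np.radians(4.3);C=np.array([.4487,-.1035]);CY=np.radians(-10.3)
def W(o,a,x,y,z): return np.r_[o+np.array([[np.cos(a),-np.sin(a)],[np.sin(a),np.cos(a)]])@[x,y],z]
def plan(tg,yaw):
    s=state();M=Rot.from_quat(s["ee_rot"]).as_matrix();ph=np.degrees(np.arctan2(M[1,0],M[0,0]))
    tu=-(yaw-ph);M=M@Rot.from_euler("z",tu,degrees=True).as_matrix()
    print("turn total",round(tu/30,3),"tilt z",M[:,2].round(3)); p=s["tcp_pos"]
    for t in tg:
        d=M.T@(t-p)/.4;print("to",t.round(4),"shift",d.round(3),"rows>=",round(np.linalg.norm(d)*8,1));p=t
E
python3 - <<'E'
from h import *
w=lambda x,z:W(S,SY,x,.096,z)
plan([w(-.1,.2325),w(-.1,.132),w(-.05,.132),w(.018,.132)],94.3)
E
```

```text
turn total 0.126 tilt z [-0.014  0.041 -0.999]
to [0.3979 0.2851 0.2325] shift [ 0.144 -0.021  0.006] rows>= 1.2
to [0.3979 0.2851 0.132 ] shift [-0.011  0.003  0.251] rows>= 2.0
to [0.4477 0.2889 0.132 ] shift [ 0.     0.125 -0.001] rows>= 1.0
to [0.5156 0.294  0.132 ] shift [ 0.     0.17  -0.002] rows>= 1.4
```

Request:
{"method": "jog_arm", "body": {"series": [[0,0,0,0,0.126],[0,0.048,-0.007,0.002,0],[0,0.048,-0.007,0.002,0],[0,0.048,-0.007,0.002,0],[0,0,0,0,0],[0,-0.003,0.001,0.063,0],[0,-0.003,0.001,0.063,0],[0,-0.003,0.001,0.063,0],[0,-0.003,0.001,0.063,0],[0,0,0,0,0]]}}

```text
time: 4.55
tcp_pos: [0.396, 0.2833, 0.1288]
ee_rot: [0.679, 0.734, 0.007, -0.02]
ft_force: [-0.8, -0.7, 0.9]
gripper_width: -0.0001
finger_force: 0.0
```

Request:
{"method": "jog_arm", "body": {"series": [[0,0,0.031,0,0],[0,0,0.031,0,0],[0,0,0.031,0,0],[0,0,0.031,0,0],[0,0,0.031,0,0],[0,0,0.031,0,0],[0,0,0,0,0]]}}

```text
time: 5.25
tcp_pos: [0.4782, 0.2924, 0.1352]
ee_rot: [0.679, 0.734, 0.015, -0.017]
ft_force: [-0.4, 0.9, 3.2]
gripper_width: 0.0003
finger_force: 0.0
```

Run:
```python
from h import *
s=state();print(s["joint_positions"].round(3),s["tcp_pos"],s["ft_force"])
w=lambda x,z:W(S,SY,x,.096,z)
plan([w(.0,.132),w(.018,.132)],94.3)
cv2.imwrite("pics/s2.png",cv2.resize(get_image("side")[120:320,200:400],None,fx=3,fy=3,interpolation=2))
```

```text
[ 0.382  0.318 -0.189  1.052  0.044  1.874] [0.47819541 0.29242135 0.13517821] [-0.44124455  0.94264529  3.21771868]
turn total 0.007 tilt z [-0.005  0.045 -0.999]
to [0.4976 0.2926 0.132 ] shift [-0.003  0.048  0.008] rows>= 0.4
to [0.5156 0.294  0.132 ] shift [ 0.     0.045 -0.   ] rows>= 0.4
```

View pics/s2.png

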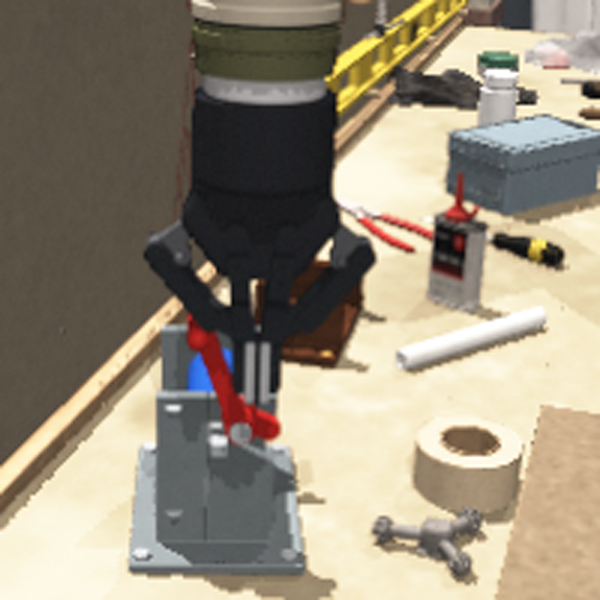

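The lever is past upright, bar at crop (197,335), i.e. full image (265.7,231.7), touching the finger linkage. I'll find the bar's angle from this.

```bash
cat >> h.py <<'E'
def lever(u,v):
    o,d=ray(camera_info("side"),u,v);n=W(np.zeros(2),SY,0,1,0);a=W(S,SY,0,.1,0)
    p=o+d*(n@(a-o))/(n@d);x=W(np.zeros(2),SY,1,0,0)@(p-np.r_[S,0]);r=[x+.012,p[2]-.105]
    print("bar xs",x,"z",p[2],"r",np.hypot(*r),"angle",np.arctan2(*r)+np.pi/6)
E
python3 -c "
from h import *
lever(265.7,231.7)"
```

```text
bar xs 0.013688374024190045 z 0.17313699473684396 r 0.07281855952829186 angle 0.8841310585517251
```

Request:
{"method": "jog_arm", "body": {"series": [[0,0,0.02,0.004,0],[0,0,0.02,0.004,0],[0,0,0.02,0,0],[0,0,0,0,0]]}}

```text
time: 5.7
tcp_pos: [0.4977, 0.2934, 0.1271]
ee_rot: [0.678, 0.735, 0.011, -0.019]
ft_force: [0.4, 0.6, 0.1]
gripper_width: 0.0001
finger_force: 0.0
```

Run:
```python
from h import *
s=state();print(s["joint_positions"].round(3))
im=get_image("side");h=cv2.cvtColor(im,cv2.COLOR_BGR2HSV);m=cv2.inRange(h,(0,170,90),(8,255,255))|cv2.inRange(h,(172,170,90),(180,255,255));m[:,310:]=0;m[:210]=0;m[290:]=0
p=np.argwhere(m)[:,::-1];print(len(p));q=p[p[:,0]<p[:,0].min()+4];print(p.min(0),p.max(0),q.mean(0));lever(*(q.mean(0)+[1,0]))
```

```text
[ 0.371  0.363 -0.144  1.061  0.044  1.862]
244
[251 231] [293 263] [252.57575758 236.57575758]
bar xs 0.03356175119336411 z 0.16392406725653674 r 0.07448435321501344 angle 1.181800959117644
```

Request:
{"method": "jog_arm", "body": {"series": [[0,0,0.015,0,0],[0,0,0.01,0,0],[0,0,0,0,0]]}}

```text
time: 6.05
tcp_pos: [0.5069, 0.2942, 0.1275]
ee_rot: [0.678, 0.735, 0.011, -0.019]
ft_force: [-0.4, 0.5, 0.7]
gripper_width: -0.0
finger_force: 0.1
```

```bash
cat > lv.py <<'E'
from h import *
im=get_image("side");h=cv2.cvtColor(im,cv2.COLOR_BGR2HSV);m=cv2.inRange(h,(0,170,90),(8,255,255))|cv2.inRange(h,(172,170,90),(180,255,255));m[:,310:]=0;m[:210]=0;m[290:]=0
p=np.argwhere(m)[:,::-1];q=p[p[:,0]<p[:,0].min()+4];print(p.min(0),p.max(0),q.mean(0));lever(*(q.mean(0)+[1,0]))
E
python3 lv.py
```

```text
[249 235] [293 263] [250.83333333 238.5       ]
bar xs 0.0364415501997884 z 0.16035245741995757 r 0.07355595372358947 angle 1.242512160284526
```

Request:
{"method": "jog_arm", "body": {"series": [[0,0,0.013,0,0],[0,0,0.012,0,0],[0,0,0,0,0]]}}

```text
time: 6.4
tcp_pos: [0.5167, 0.295, 0.1272]
ee_rot: [0.678, 0.735, 0.011, -0.019]
ft_force: [-0.0, 0.0, -0.1]
gripper_width: 0.0
finger_force: 0.0
```

```bash
python3 lv.py
```

```text
[247 235] [293 263] [248.48648649 239.62162162]
bar xs 0.040325215425379056 z 0.1582229960720375 r 0.07463655592400044 angle 1.3004912619844942
```

Request:
{"method": "jog_arm", "body": {"series": [[0,0,0.012,0,0],[0,0,0,0,0],[0,0,-0.04,0,0],[0,0,-0.08,0,0],[0,0,-0.08,0,0],[0,0,0,0,0],[85,0,0,-0.09,0],[85,0,0,-0.09,0],[85,0,0,-0.09,0],[85,0,0,0,0]]}}

```text
time: 7.45
tcp_pos: [0.4468, 0.2857, 0.2421]
ee_rot: [0.678, 0.735, 0.016, -0.017]
ft_force: [1.1, 0.4, 0.4]
gripper_width: 0.0579
finger_force: 0.0
```

Run:
```python
from h import *
import runpy;runpy.run_path("lv.py")
w=lambda x,z:W(S,SY,x,.0,z)
plan([w(.0,.22),w(0,.130),w(0,.066)],94.3)
im=get_image("top");ct=camera_info("top");h=cv2.cvtColor(im,cv2.COLOR_BGR2HSV)
b=cv2.inRange(h,(100,120,60),(130,255,255));n,l,s,c=cv2.connectedComponentsWithStats(b)
for i in range(1,n):
    if s[i,4]>60:print(s[i],onz(ct,*c[i],.085))
```

```text
[244 233] [293 263] [245.79069767 240.37209302]
bar xs 0.04479061901162409 z 0.15676034110886727 r 0.07683949062448121 angle 1.3553040543455097
turn total 0.009 tilt z [-0.006  0.044 -0.999]
to [0.5048 0.1969 0.22  ] shift [-0.233  0.131  0.038] rows>= 2.2
to [0.5048 0.1969 0.13  ] shift [-0.01   0.001  0.225] rows>= 1.8
to [0.5048 0.1969 0.066 ] shift [-0.007  0.     0.16 ] rows>= 1.3
[232 190  38  22 699] [0.50468004 0.19714985 0.085     ]
```

Lever is at ~1.36 rad and the roller hasn't moved. I'll move over it.

Request:
{"method": "jog_arm", "body": {"series": [[85,-0.058,0.033,0.01,0],[85,-0.058,0.033,0.01,0],[85,-0.058,0.033,0.01,0],[85,-0.059,0.032,0.008,0.009],[85,0,0,0,0],[85,-0.003,0,0.075,0],[85,-0.003,0,0.075,0],[85,-0.003,0,0.075,0],[85,0,0,0,0],[85,0,0,0,0]]}}

```text
time: 8.55
tcp_pos: [0.5004, 0.1968, 0.1258]
ee_rot: [0.68, 0.733, 0.01, -0.02]
ft_force: [0.1, 0.2, 0.9]
gripper_width: 0.085
finger_force: 0.0
```

Run:
```python
from h import *
w=lambda x,z:W(S,SY,x,.0,z)
plan([w(0,.130),w(0,.066)],94.3);print(state()["joint_positions"])
```

```text
turn total 0.001 tilt z [-0.016  0.041 -0.999]
to [0.5048 0.1969 0.13  ] shift [-0.     0.011 -0.011] rows>= 0.1
to [0.5048 0.1969 0.066 ] shift [-0.007  0.002  0.16 ] rows>= 1.3
[ 0.20073718  0.299484   -0.23930913  1.03966832  0.04364664  1.69536821]
```

Request:
{"method": "jog_arm", "body": {"series": [[85,-0.002,0.013,0.05,0],[85,-0.002,0,0.05,0],[85,-0.002,0,0.049,0],[85,0,0,0,0],[60,0,0,0,0],[50,0,0,0,0],[45,0,0,0,0],[42,0,0,0,0],[39,0,0,0,0]]}}

```text
time: 9.45
tcp_pos: [0.5064, 0.1972, 0.0677]
ee_rot: [0.68, 0.733, 0.011, -0.019]
ft_force: [0.1, -0.2, 4.7]
gripper_width: 0.0394
finger_force: 19.3
```

Request:
{"method": "jog_arm", "body": {"series": [[30,0,0,0,0],[20,0,0,0,0],[20,0,0,0,0],[20,0,0,0,0]]}}

```text
time: 9.85
tcp_pos: [0.5065, 0.1973, 0.0679]
ee_rot: [0.68, 0.733, 0.011, -0.019]
ft_force: [-1.2, -0.1, 7.1]
gripper_width: 0.0382
finger_force: 59.3
```

Run:
```python
from h import *
s=state();p=s["tcp_pos"]
g=lambda x,dz:W(p[:2],SY,x,.0,p[2]+dz)
plan([g(-.01,0),g(-.04,-.007),g(-.085,-.009)],94.3)
```

```text
turn total 0.001 tilt z [-0.012  0.042 -0.999]
to [0.4966 0.1965 0.0679] shift [-0.    -0.025  0.   ] rows>= 0.2
to [0.4666 0.1943 0.0609] shift [-0.001 -0.075  0.018] rows>= 0.6
to [0.4218 0.1909 0.0589] shift [-0.    -0.112  0.006] rows>= 0.9
```

Request:
{"method": "jog_arm", "body": {"series": [[20,0,-0.013,0,0],[20,0,-0.013,0,0],[20,0,-0.013,0.002,0],[20,0,-0.018,0.005,0],[20,0,-0.018,0.005,0],[20,0,-0.018,0.004,0],[20,0,0,0,0]]}}

```text
time: 10.55
tcp_pos: [0.4654, 0.1942, 0.0592]
ee_rot: [0.68, 0.733, 0.009, -0.021]
ft_force: [-0.7, 0.6, -3.7]
gripper_width: 0.0383
finger_force: 60.6
```

Request:
{"method": "jog_arm", "body": {"series": [[20,0,-0.025,0.002,0],[20,0,-0.025,0.002,0],[20,0,-0.03,0,0],[20,0,-0.03,0,0],[20,0,-0.03,0,0],[20,0,0,0,0]]}}

```text
time: 11.15
tcp_pos: [0.41, 0.1901, 0.0595]
ee_rot: [0.68, 0.733, 0.01, -0.02]
ft_force: [0.2, 0.3, -3.3]
gripper_width: 0.0382
finger_force: 60.8
```

```bash
python3 - <<'E'
from h import *
s=state();p=s["tcp_pos"];M=Rot.from_quat(s["ee_rot"]).as_matrix();print(M[:,2],s["joint_positions"])
plan([p+[0,0,.12]],94.3);print("then")
E
python3 lv.py
```

```text
[-0.0161627   0.04117783 -0.9990211 ] [ 0.22661189  0.21154324 -0.54375978  0.82199733  0.04377042  1.72114792]
turn total 0.002 tilt z [-0.016  0.041 -0.999]
to [0.41   0.1901 0.1795] shift [ 0.013 -0.004 -0.3  ] rows>= 2.4
then
[244 233] [293 263] [245.79069767 240.37209302]
bar xs 0.04479061901162409 z 0.15676034110886727 r 0.07683949062448121 angle 1.3553040543455097
```

Request:
{"method": "jog_arm", "body": {"series": [[20,0.004,-0.001,-0.1,0],[20,0.004,-0.001,-0.1,0],[20,0.004,-0.001,-0.1,0],[20,0,0,0,0.25],[20,0,0,0,0.237],[20,0,0,0,0],[20,0,0,0,0]]}}

```text
time: 11.9
tcp_pos: [0.4131, 0.1901, 0.1797]
ee_rot: [0.767, 0.642, 0.008, -0.02]
ft_force: [-1.2, 0.1, -3.6]
gripper_width: 0.0382
finger_force: 62.7
```

Run:
```python
from h import *
c=np.r_[C,0]+[-.0003,.0008,0]
plan([c+[0,0,.17],c+[0,0,.08],c+[0,0,.036]],79.7)
```

```text
turn total 0.005 tilt z [-0.014  0.042 -0.999]
to [ 0.4484 -0.1027  0.17  ] shift [-0.705  0.217 -0.007] rows>= 5.9
to [ 0.4484 -0.1027  0.08  ] shift [-0.009  0.005  0.225] rows>= 1.8
to [ 0.4484 -0.1027  0.036 ] shift [-0.004  0.002  0.11 ] rows>= 0.9
```

Request:
{"method": "jog_arm", "body": {"series": [[20,-0.05,0.015,0,0],[20,-0.088,0.028,-0.001,0],[20,-0.105,0.032,-0.001,0],[20,-0.105,0.032,-0.001,0],[20,-0.105,0.032,-0.001,0],[20,-0.105,0.032,-0.001,0],[20,-0.09,0.028,-0.001,0],[20,-0.057,0.018,-0.001,0],[20,0,0,0,0],[20,0,0,0,0]]}}

```text
time: 12.9
tcp_pos: [0.4477, -0.1031, 0.1694]
ee_rot: [0.767, 0.641, 0.008, -0.021]
ft_force: [-0.2, -0.0, -3.3]
gripper_width: 0.0383
finger_force: 62.5
```

Run:
```python
from h import *
c=np.r_[C,0]+[-.0003,.0008,0]
plan([c+[0,0,.10],c+[0,0,.036]],79.7)
cv2.imwrite("pics/t4.png",get_image("top")[170:290,320:480].repeat(4,0).repeat(4,1))
```

```text
turn total -0.0 tilt z [-0.015  0.042 -0.999]
to [ 0.4484 -0.1027  0.1   ] shift [-0.005  0.005  0.173] rows>= 1.4
to [ 0.4484 -0.1027  0.036 ] shift [-0.006  0.004  0.16 ] rows>= 1.3
```

View pics/t4.png

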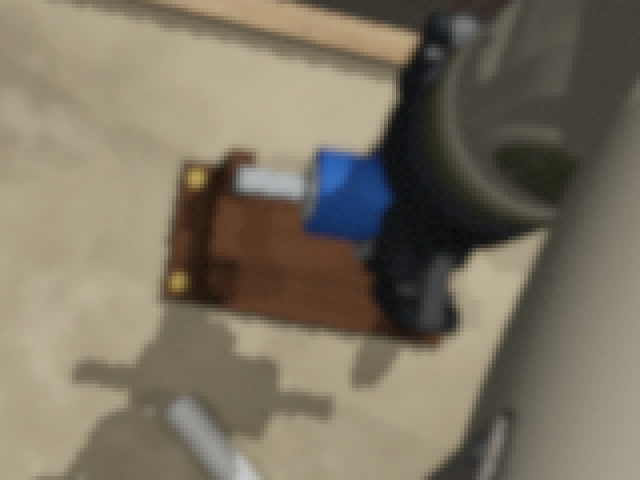

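The roller is held over the cradle, with its left axle end at crop (235,181), barrel left end (308,193). I'll check these against the expected positions while lowering part of the way.

Run:
```python
from h import *
ct=camera_info("top")
for u,v,y in((235,181,.068),(312,194,.035)):
    p=onz(ct,320+(u-1.5)/4,170+(v-1.5)/4,.1865);a=CY;d=p[:2]-C
    print("in cradle frame",[np.cos(a)*d[0]+np.sin(a)*d[1],-np.sin(a)*d[0]+np.cos(a)*d[1]],"expected y",y)
```

```text
in cradle frame [np.float64(-0.0038938573979439856), np.float64(0.06804900121351533)] expected y 0.068
in cradle frame [np.float64(-0.003975879201607734), np.float64(0.03332942444687764)] expected y 0.035
```

Request:
{"method": "jog_arm", "body": {"series": [[20,-0.001,0.003,0.05,0],[20,-0.002,0.001,0.06,0],[20,-0.002,0.001,0.063,0],[20,0,0,0,0],[20,0,0,0,0]]}}

```text
time: 13.45
tcp_pos: [0.4481, -0.1011, 0.1008]
ee_rot: [0.767, 0.642, 0.008, -0.021]
ft_force: [0.5, 0.3, -2.7]
gripper_width: 0.0385
finger_force: 62.2
```

Request:
{"method": "jog_arm", "body": {"series": [[20,-0.004,0.002,0.05,0],[20,-0.003,0.002,0.05,0],[20,-0.002,0.001,0.035,0],[20,-0.001,0,0.022,0],[20,0,0,0,0],[20,0,0,0,0]]}}

```text
time: 14.05
tcp_pos: [0.4497, -0.104, 0.0387]
ee_rot: [0.767, 0.641, 0.008, -0.02]
ft_force: [-0.0, -0.5, -3.5]
gripper_width: 0.0383
finger_force: 62.6
```

Request:
{"method": "jog_arm", "body": {"series": [[20,0,0,0.006,0],[20,0,0,0.004,0],[20,0,0,0,0]]}}

```text
time: 14.35
tcp_pos: [0.449, -0.1037, 0.0339]
ee_rot: [0.767, 0.641, 0.008, -0.02]
ft_force: [-0.4, -0.6, -3.8]
gripper_width: 0.0388
finger_force: 62.6
```

Request:
{"method": "jog_arm", "body": {"series": [[20,0,0,0.005,0],[20,0,0,0,0]]}}

```text
time: 14.55
tcp_pos: [0.4492, -0.1038, 0.0329]
ee_rot: [0.767, 0.641, 0.008, -0.02]
ft_force: [-3.8, 1.4, 8.1]
gripper_width: 0.0383
finger_force: 63.9
```

Contact (force +8 N upward). I'll release gently and retreat straight up.

Request:
{"method": "jog_arm", "body": {"series": [[42,0,0,0,0],[50,0,0,0,0],[60,0,0,0,0],[80,0,0,0,0],[85,0,0,0,0],[85,0,0,0,0],[85,0,0,0,0],[85,0,0,0,0]]}}

```text
time: 15.35
tcp_pos: [0.4488, -0.1036, 0.0317]
ee_rot: [0.767, 0.641, 0.008, -0.02]
ft_force: [-0.2, 0.1, 0.1]
gripper_width: 0.0851
finger_force: 0.0
```

Request:
{"method": "jog_arm", "body": {"series": [[85,0.002,-0.001,-0.04,0],[85,0.004,-0.001,-0.08,0],[85,0.004,-0.001,-0.1,0],[85,0.004,-0.001,-0.1,0],[85,0.004,-0.001,-0.1,0],[85,0,0,0,0],[85,-0.1,-0.05,0,0],[85,-0.1,-0.05,0,0],[85,-0.1,-0.05,0,0],[85,-0.1,-0.05,0,0],[85,0,0,0,0],[85,0,0,0,0]]}}

```text
time: 16.55
tcp_pos: [0.3423, -0.2467, 0.1947]
ee_rot: [0.768, 0.639, 0.008, -0.021]
ft_force: [0.1, 0.2, -0.0]
gripper_width: 0.0855
finger_force: 0.0
```

Run:
```python
from h import *
import runpy;runpy.run_path("lv.py")
im=get_image("top");ct=camera_info("top");h=cv2.cvtColor(im,cv2.COLOR_BGR2HSV)
b=cv2.inRange(h,(100,120,60),(130,255,255));n,l,s,c=cv2.connectedComponentsWithStats(b)
for i in range(1,n):
    if s[i,4]>300:
        r=cv2.minAreaRect(np.argwhere(l==i)[:,::-1].astype(np.float32));q=[onz(ct,*p,.05)[:2].round(4) for p in cv2.boxPoints(r)]
        p=onz(ct,*r[0],.05)[:2];a=CY;d=p-C
        print(s[i],p,q,"cradle frame",[np.cos(a)*d[0]+np.sin(a)*d[1],-np.sin(a)*d[0]+np.cos(a)*d[1]])
cv2.imwrite("pics/t5.png",np.vstack([cv2.resize(im[180:280,330:470],None,fx=4,fy=3),cv2.resize(get_image("side")[180:280,250:390],None,fx=4,fy=3)]))
```

```text
[244 233] [293 263] [245.79069767 240.37209302]
bar xs 0.04479061901162409 z 0.15676034110886727 r 0.07683949062448121 angle 1.3553040543455097
[383 218  39  24 680] [ 0.4475228  -0.10707305] [array([ 0.4344, -0.0667]), array([ 0.4731, -0.0743]), array([ 0.4607, -0.148 ]), array([ 0.422 , -0.1399])] cradle frame [np.float64(-0.0005193583720176378), np.float64(-0.0037259550142167024)]
```

View pics/t5.png

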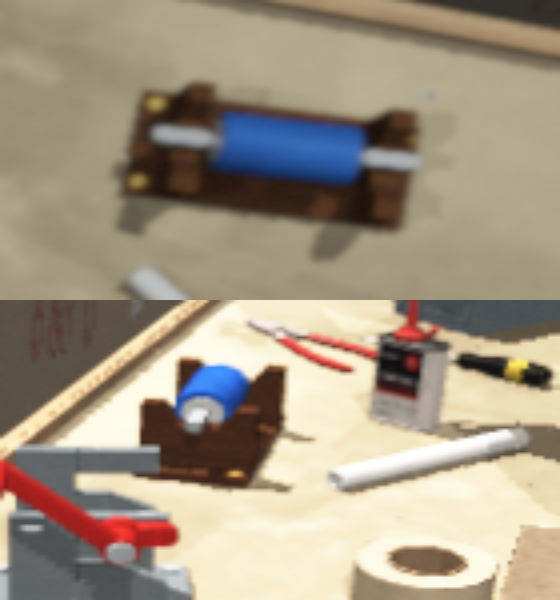

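The roller lies level in both notches: barrel centred at crop (292,148), axle ends at (185,135) and (390,158). The lever is open and the gripper is clear.

```bash
python3 -c "
from h import *
print(finish_job())"
```

```text
the job is handed in; nothing more can be done
None
```

The roller lies level in both cradle notches, about 4 mm off centre along the axle. The lever was left open at about 1.36 rad, the gripper is clear of everything, and the job was handed in shortly after 16.5 s; no verdict was returned.

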